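# U-bolt over the post of a display stand

### The arm

A 6-joint arm with a two-finger parallel gripper is mounted at the origin on the work surface. World frame = base frame: x ahead of the robot, y to its left, z up, the work surface at z = 0. Lengths are in mm, angles in rad, forces in N, time in s.
With the tool pointing down it reaches from about 250 to 775 mm from the base axis. Payload 8.9 kg.
Tool frame: the origin (TCP) lies midway between the tips of the shut fingers; the grasp point (between the pads) lies 19 mm behind it (robot.grip_depth is the distance from the TCP to the grasp point, in mm); z points along the fingers, y is the direction in which the jaws open and shut (so a half turn about z gives the same grasp; the last joint's range is limited). The gripper opens to 85 mm and grips with 20 to 120 N. Pads are 22 mm wide; open, the fingers measure 114 mm over their backs; the gripper's body (76 mm by 85 mm) begins 54 mm behind the grasp point. The pads swing forward as they close: fully open they stand 13 mm farther back than shut.
Start: joints at [0.968, 0.291, -0.153, 1.127, 0, 1.431], TCP at [234.853, 469.54, 231.305] pointing down, gripper open.
Joint ranges: [-2.52, 2.52], [-0.91, 1.74], [-1.3, 1.37], [-1.96, 2.02], [-1.52, 1.47], [-3.14, 3.14]. Speed limits (rad/s): [2.22, 2.22, 2.79, 3.14, 3.14, 3.14].

### API

Orientations are given as a 3x3 rotation matrix whose columns are the frame's x, y, z axes.
In Python, from workcell import telemetry, imaging, order, robot gives the robot as it stands.
- The arm moves only by the tool jog_arm, never from a script. Its argument "steps" is a list of rows, each a list of 2 entries, a list of its own where there are three numbers: the shift along the tool's x, y, z in mm, then the turn about the tool's z in degrees. In form: [[[x, y, z], roll], ...]. A call has 1 to 12 rows; each row is the pose to reach, as a shift and turn from the pose commanded when the call began, along the tool's axes at that moment; what a row does not reach only later rows make up. A row lasts 1/8 s, in which the tool goes at most 62.5 mm and 10.7 degrees, less where a joint would pass 70% of its speed; a pose out of reach is approached as far as the arm can. A call with a gripper value outside its range is refused whole. "grip" is the closure, from 0 (fully open) to 1 (shut), set as the call begins (left out, the last holds). The fingers move at their own pace and stop on an object; "force" is the grip in N (left out, the last holds). Time passes only in rows, so rows that repeat a pose let the fingers close. It gives the time, the measured TCP pose, the force and the opening at its end, in the units of the state.
- telemetry.read_state(): the state, without advancing time (a new reading comes with each control period).
- imaging.camera(name): name is "side" or "top" or "wrist"; returns the picture (384x512x3 uint8, red, green, blue); there is no depth.
- imaging.camera_model(name): a dict with "K" (3x3 intrinsics, pixels), "T" (4x4, takes a point from camera to world coordinates). Camera axes: x right, y down, z forward; pixel columns grow to the right and rows downward; lengths in mm; the calibration is good to about 2 mm. A picture is of the moment at which its call begins: read the wrist's pose just before it. camera_model takes no time and is no camera call; for the wrist camera it gives the pose at the moment of the call.
- order.close_job(): hands the job in, once; it reports no verdict.
Trained networks look in the newest picture that a camera, given by its name, has taken for a name from the list of things; names that differ only in an ending like _2 or _b are one class to them, and where a whole thing is asked for, a point or a joint stands for the part that bears it (a point fixed in the world has none). Each returns a list of dicts, best first, with "confidence" (0 to 1); they miss things now and then, are a little off and sometimes report something else, mostly with a low value. They report only what shows in the picture. A call takes as long as a camera call. They do not tell look-alikes from the thing itself.
- imaging.boxes_of(camera, query): "location" ([column, row] in pixels, amid what is visible of it).
- imaging.regions_of(camera, query): "mask" (384x512 bool, what is visible of it) and "location" ([column, row] in pixels, amid what is visible of it).
- imaging.tip_of(camera, query): "location" ([column, row] in pixels: a listed point, or the origin of a listed thing).
The state is a dict: "time": time; "joints": joint angles; "dq": joint speeds; "joint_torque": joint torques, N m; "tool_pos": TCP position; "eef_rot": TCP orientation; "wrist_force": force on the tool from outside, world axes, zero at the start; "torque": the same for the moment, N m; "gripper_width": opening from 0.0 (shut) to 1.0 (fully open).
Only numpy, scipy, OpenCV 4.12 (cv2) and the standard library are available. Lean on these libraries where they do the work, as an engineer would, in place of code of your own. Each camera call takes 0.05 s, during which the arm holds its last target.

### The job

Take the narrow one of the two standing U-bolts by its tab and pass its legs down astride the horizontal round post and through the two holes of the plate below it; feel for the holes, as the plate may sit up to about a centimetre off the middle along the post. Then press the U-bolt down until the post, which is stiff to move, is fully home in its stand, let go and leave the U-bolt sitting on the post. Be gentle: the post and plate take no more than 40 N, and the wide U-bolt and the other things stay where they are.

Things in the scene. Friction and masses are not known exactly. Their poses are not given: they have to be found in the camera images.
- ubolt_grip (a point): narrow U-bolt, the one to use: steel, 8 mm rod, legs 42 mm apart (centres), 112 mm tall, up to 0.25 kg. On its 72 mm high bow an upright tab to hold: 10 mm thick (x), 30 wide (y), 40 tall. This point: on the tab, 95 mm above the leg ends, 23 above the bow, 17 below the tab's top. z up, y from leg to leg, x through the tab. A half turn about z makes no difference.
- ubolt_foot (a point): midway between the narrow U-bolt's leg ends (at y = +21 and -21 mm from here; ends chamfered by 1.2 mm); axes as ubolt_grip. At the start the legs stand in two pockets of a fixed wooden block, 54 x 98 mm and 30 mm high, ends 6 mm above the bench, 2.5 mm of play around each leg; lift 24 mm to leave the pockets.
- bracket: the fixed clamp stand that carries plate and post; origin on the bench under its middle, z up, x along the post. Dark steel foot 230 x 100 mm, 6 mm thick; at x = +98 and -98 mm forked end stands, 50 mm wide and 80 mm high, that guide the post.
- plate (a point): on the clamp stand's middle line, level with the top of the steel plate (54 mm above the bench); axes as bracket. Plate 54 (x) x 92 (y) x 8 mm, open below. Two square through holes, 9.5 mm wide, at y = +21 and -21 mm, one each side of the post. Fixed by eye: both holes together lie anywhere from -12 to +12 mm in x from here; this is not measured: see or feel it. The plate does not give.
- post (a joint): height of the post above home: 0 = fully home (solid stop); starts at 0.004 to 0.009 m. Plain aluminium tube, 30 mm across, 260 long, level along the clamp stand's x, in its middle. At home its top is 88 mm above the bench. Moves only up and down, stays where left, takes about 10 N to push down. Legs of the U-bolt pass it with 2 mm of play each side.
- wide_ubolt_grip (a point): wide U-bolt, to be left alone: as the narrow one but legs 58 mm apart (centres), 66 mm over the outside; stands in a like wooden block. Point and axes as ubolt_grip.
- carton: closed cardboard box 120 x 160 x 90 mm, a bystander; origin at the centre of its underside
- bin: open black plastic parts bin 100 x 140 mm, 60 mm high, a bystander; origin at the centre of its underside
Mind the look-alikes: they are no part of the job. Leave any blue look-alike of the part that bears ubolt_grip alone.

How it is judged (in metres and radians):
On the way, in this order (a step that is already met when the one before it is completed fails the run):
1. the narrow U-bolt is lifted clear of its block (height (world z) of ubolt_grip above 0.16 m), for 0.1 s.
2. both its legs are astride the post and in the plate's holes (x of ubolt_foot in the frame of bracket between -0.016 and 0.016 m and y of ubolt_foot in the frame of bracket between -0.003 and 0.003 m and angle between ubolt_grip's own z axis and vertical below 0.1 rad and angle between the y axis of ubolt_foot and the y axis of bracket, either way round below 0.1 rad and z of ubolt_foot in the frame of bracket below 0.046 m), for 0.1 s.
3. the post is pressed fully home under the U-bolt (x of ubolt_foot in the frame of bracket between -0.016 and 0.016 m and y of ubolt_foot in the frame of bracket between -0.003 and 0.003 m and angle between ubolt_grip's own z axis and vertical below 0.1 rad and angle between the y axis of ubolt_foot and the y axis of bracket, either way round below 0.1 rad and value of joint post below 0.0015 m), for 0.3 s.
At the end, for the whole second after the job is handed in: Narrow U-bolt astride the post, both legs through the holes, upright and square within 0.1 rad, leg ends under 26.8 mm above the bench (24 when seated), post within 2 mm of home, at rest and released; other things within 20 mm of their start (x of ubolt_foot in the frame of bracket between -0.016 and 0.016 m and y of ubolt_foot in the frame of bracket between -0.003 and 0.003 m and angle between ubolt_grip's own z axis and vertical below 0.1 rad and angle between the y axis of ubolt_foot and the y axis of bracket, either way round below 0.1 rad and value of joint post below 0.002 m and z of ubolt_foot in the frame of bracket below 0.0268 m and linear speed of ubolt below 0.02 m/s and contact force between ubolt and the fingers below 0.1 N); the robot touches nothing.
It fails at once if the U-bolt is forced against the post, the plate or their stand with more than 40 N (contact force between ubolt and bracket above 40 N).
It fails at once if the fingers or arm push on the clamp stand or the post with more than 40 N (contact force between the arm and bracket above 40 N).
It fails at once if the wide U-bolt or another bystander is moved by more than 20 mm (distance of any of wide_ubolt_grip, carton, bin from where it was at the start of the episode above 0.02 m).
It also fails if it takes over 72 s, if anything falls off the work surface, if the arm or the gripper's body presses on something with over 40 N, if the wrist force passes 120 N, or if a joint passes its speed limit or range.

## Working session

There is one attempt and no reset: what is moved stays moved. The work goes in short steps, Python scripts to look and compute and a tool call to move; the robot and the scene stay as the last step left them, time stands still between calls to the robot, and variables do not carry over. Pictures are saved under pics/ and viewed, and the job is handed in when it is done.

Besides the shell and the picture viewer there is one more tool, called after ">>>" by a JSON object that holds its "method" and its "body". jog_arm: Moves the arm, as the interface text tells. Its arguments: {"type":"object","properties":{"steps":{"type":"array","items":{"type":"array"}},"grip":{"type":"number"},"force":{"type":"number"}},"required":["steps"]}

```bash
ls; mkdir -p pics; python3 - <<'E'
from workcell import telemetry, imaging
import cv2
s=telemetry.read_state();print(s)
for c in ["side","top","wrist"]:
    im=imaging.camera(c);cv2.imwrite(f"pics/{c}0.png",im[:,:,::-1])
    m=imaging.camera_model(c);print(c,m["K"].tolist(),m["T"].round(3).tolist())
    for q in ["ubolt_grip","ubolt_foot","plate","bracket","wide_ubolt_grip","post"]:
        try: print(q,[(d["location"],round(d["confidence"],2)) for d in imaging.tip_of(c,q)])
        except Exception as e: print(q,e)
print(telemetry.read_state()["time"])
E
```

```text
pics
{'time': 0.0, 'joints': array([ 9.67689671e-01,  2.91296754e-01, -1.54129167e-01,  1.12667352e+00,
       -3.54903677e-05,  1.43148439e+00]), 'dq': array([-0.00033461,  0.00081114, -0.00024723,  0.00120222,  0.00146169,
       -0.00068454]), 'joint_torque': array([-2.79033935e-05, -5.37143970e+01,  3.31375158e+01,  1.57232175e-02,
       -2.53894423e-04,  2.29587442e-06]), 'tool_pos': array([234.62154033, 469.17444762, 230.72267432]), 'eef_rot': array([[-8.94361352e-01,  4.47344686e-01, -7.09903787e-04],
       [ 4.47345226e-01,  8.94360695e-01, -1.09334805e-03],
       [ 1.45806606e-04, -1.29542031e-03, -9.99999150e-01]]), 'wrist_force': array([-0.2061066 ,  0.19798135,  0.49243422]), 'torque': array([-0.01766574,  0.01217952,  0.00170373]), 'gripper_width': 0.9982970421919843}
side [[347.7683802015592, 0.0, 251.18489813463756], [0.0, 347.7683802015592, 196.1338745922757], [0.0, 0.0, 1.0]] [[-0.988, -0.082, 0.13, 431.525], [-0.153, 0.557, -0.817, 692.2], [-0.005, -0.827, -0.563, 629.836], [0.0, 0.0, 0.0, 1.0]]
ubolt_grip [([300.8, 262.3], 0.94), ([334.6, 316.1], 0.78), ([280.4,
[... 592 characters left out ...]
1, 266.1], 0.49)]
ubolt_foot [([170.5, 241.1], 0.53), ([132.7, 230.4], 0.51), ([132.1, 265.0], 0.43)]
plate [([268.9, 182.0], 0.74)]
bracket [([268.8, 186.0], 0.88)]
wide_ubolt_grip [([190.7, 193.6], 0.41)]
post it knows: bin, bracket, carton, plate, ubolt_foot, ubolt_grip, wide_ubolt_grip
wrist [[319.6250989979464, 0.0, 259.6311815912097], [0.0, 319.6250989979464, 189.9074564481148], [0.0, 0.0, 1.0]] [[0.449, 0.857, 0.255, 170.106], [0.894, -0.43, -0.127, 501.522], [0.0, 0.285, -0.959, 373.975], [0.0, 0.0, 0.0, 1.0]]
ubolt_grip []
ubolt_foot [([165.5, 299.1], 0.55)]
plate []
bracket []
wide_ubolt_grip []
post it knows: bin, bracket, carton, plate, ubolt_foot, ubolt_grip, wide_ubolt_grip
0.9
```

```bash
python3 - <<'E'
import cv2
s=cv2.imread("pics/side0.png");t=cv2.imread("pics/top0.png");w=cv2.imread("pics/wrist0.png")
cv2.imwrite("pics/sc.png",cv2.resize(s[170:370,200:380],None,fx=3,fy=3,interpolation=cv2.INTER_CUBIC))
cv2.imwrite("pics/tc.png",cv2.resize(t[140:300,80:320],None,fx=3,fy=3,interpolation=cv2.INTER_CUBIC))
E
```

```text
(no output)
```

View pics/side0.png

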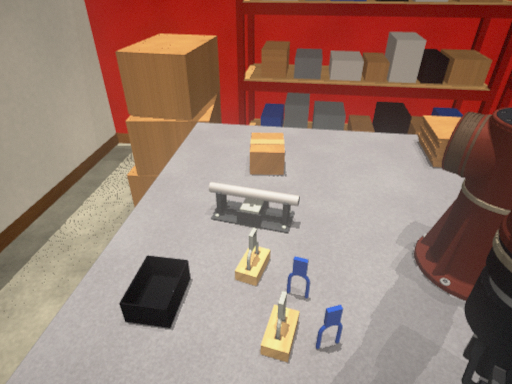

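View pics/top0.png

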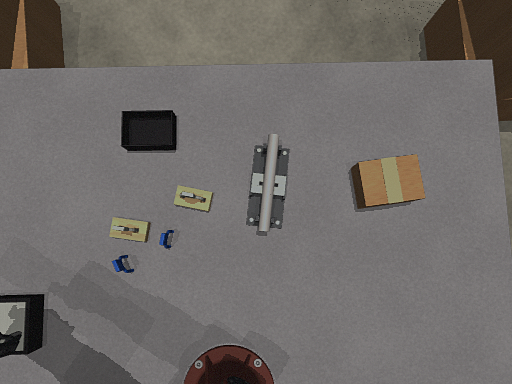

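View pics/sc.png

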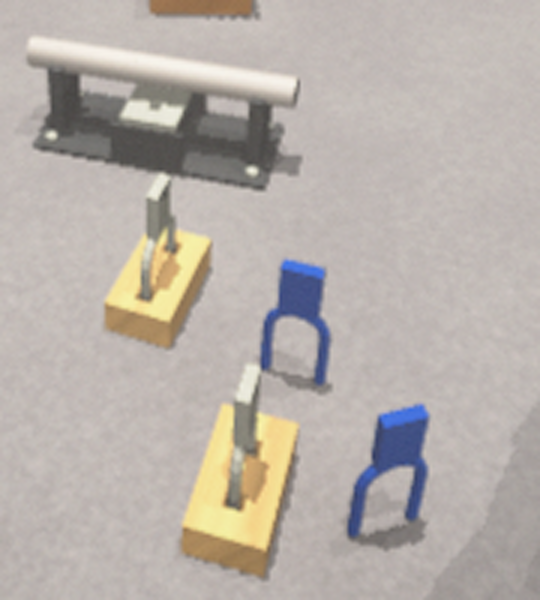

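View pics/tc.png

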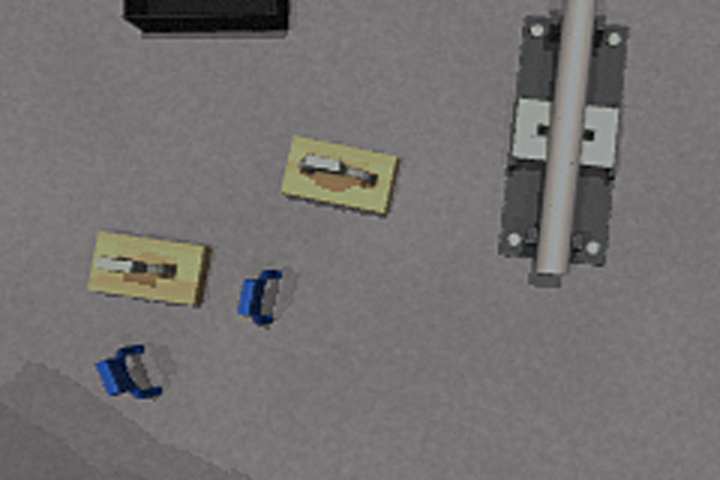

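View pics/wrist0.png

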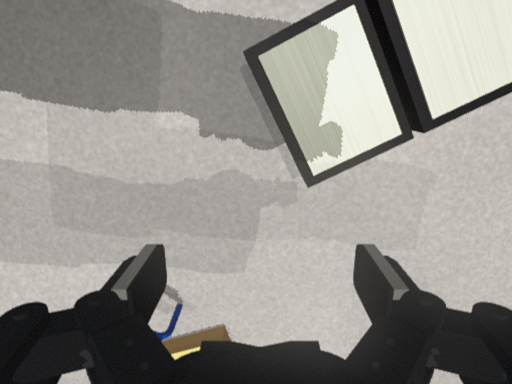

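Four U-shaped things are in view. Two are blue look-alikes, at side (300,275) and (332,325), and I'll leave them alone. Two are steel in wooden blocks, at side (253,255) and (282,320). I'll locate the blocks and stand, then take a close wrist view to tell the narrow U-bolt from the wide one.

```bash
cat > h.py <<'E'
import numpy as np, cv2
from workcell import telemetry, imaging
def ray(m,p):
    d=m["T"][:3,:3]@np.linalg.inv(m["K"])@np.array([p[0],p[1],1.]); return m["T"][:3,3],d
def onz(m,p,z):
    o,d=ray(m,p); return o+d*(z-o[2])/d[2]
def proj(m,P):
    P=np.atleast_2d(P); c=(P-m["T"][:3,3])@m["T"][:3,:3]; q=c@m["K"].T; return q[:,:2]/q[:,2:]
def tri(ms,ps):
    A=np.zeros((3,3));b=np.zeros(3)
    for m,p in zip(ms,ps):
        o,d=ray(m,p);d=d/np.linalg.norm(d);M=np.eye(3)-np.outer(d,d);A+=M;b+=M@o
    return np.linalg.solve(A,b)
def snap(c,name,crop=None,f=1):
    m=imaging.camera_model(c);im=imaging.camera(c)[:,:,::-1].copy();cv2.imwrite(f"pics/{name}_raw.png",im)
    np.savez(f"pics/{name}.npz",K=m["K"],T=m["T"])
    if crop: x0,y0,x1,y1=crop;im=im[y0:y1,x0:x1]
    cv2.imwrite(f"pics/{name}.png",cv2.resize(im,None,fx=f,fy=f,interpolation=cv2.INTER_CUBIC));return m
E
python3 - <<'E'
from h import *
T=imaging.camera_model("top");S=imaging.camera_model("side")
c=lambda x,y:(80+x/3,140+y/3)
for n,pts in {"far":[(295,137),(399,155),(387,214),(283,195)],"near":[(97,233),(211,245),(202,305),(89,291)]}.items():
    Q=np.array([onz(T,c(*p),30) for p in pts]);print(n,Q.round(0)[:,:2].tolist(),Q.mean(0).round(1))
for n,p in {"bolts":[(537,30),(614,39),(593,248),(515,240)]}.items(): 
    Q=np.array([onz(T,c(*q),6) for q in p]);print(Q[:,:2].round(0).tolist(),Q.mean(0))
for a in [(545,131),(590,136)]: print("hole",onz(T,c(*a),54))
print(tri([T,S],[c(120,265),(280.4,306.1)]),tri([T,S],[c(322,163),(253.4,238.8)]))
print(onz(T,c(580,0),100),onz(T,c(555,270),100))
E
```

```text
far [[559.0, 130.0], [540.0, 34.0], [486.0, 45.0], [506.0, 141.0]] [522.8  87.2  30. ]
near [[475.0, 311.0], [461.0, 206.0], [407.0, 214.0], [422.0, 317.0]] [441.1 262.   30. ]
[[661.0, -97.0], [651.0, -171.0], [451.0, -145.0], [461.0, -72.0]] [ 555.84510935 -121.10855018    6.        ]
hole [ 556.43152136 -101.70308182   54.        ]
hole [ 550.94371914 -142.4313288    54.        ]
[443.87884474 267.44599846  93.89773191] [524.41139731  92.73458349  98.76166331]
[ 665.94044939 -134.61016445  100.        ] [ 429.72841098 -106.68446274  100.        ]
```

>>> {"method": "jog_arm", "body": {"steps": [[[-45,-15,0],10],[[-90,-30,0],20],[[-135,-45,0],30],[[-180,-60,0],40],[[-225,-75,0],50],[[-270,-95,0],60],[[-310,-110,0],70],[[-341,-118,0],70.5],[[-341,-118,0],70.5],[[-341,-118,0],70.5],[[-341,-118,0],70.5]]}}

```text
time: 2.28
tool_pos: [486.3, 212.2, 231.4]
eef_rot: [[0.122, 0.993, -0.0], [0.993, -0.122, 0.0], [0.0, -0.0, -1.0]]
wrist_force: [-1.2, 0.1, -0.7]
gripper_width: 1.0
```

```bash
python3 - <<'E'
from h import *
s=telemetry.read_state();print(s["time"],s["tool_pos"],s["eef_rot"].round(3).tolist(),s["wrist_force"])
m=snap("wrist","w1")
for q in ["ubolt_grip","ubolt_foot","wide_ubolt_grip"]: print(q,[(d["location"],round(d["confidence"],2)) for d in imaging.tip_of("wrist",q)])
E
```

```text
2.275 [486.3478426  212.15701626 231.35567566] [[0.122, 0.993, -0.0], [0.993, -0.122, 0.0], [0.0, -0.0, -1.0]] [-1.23181626  0.11021097 -0.70103479]
ubolt_grip [([189.7, 241.9], 0.94), ([198.1, 123.1], 0.86), ([93.9, 131.5], 0.62)]
ubolt_foot [([205.3, 208.0], 0.74), ([133.4, 122.0], 0.66)]
wide_ubolt_grip [([313.1, 296.1], 0.83)]
```

View pics/w1.png

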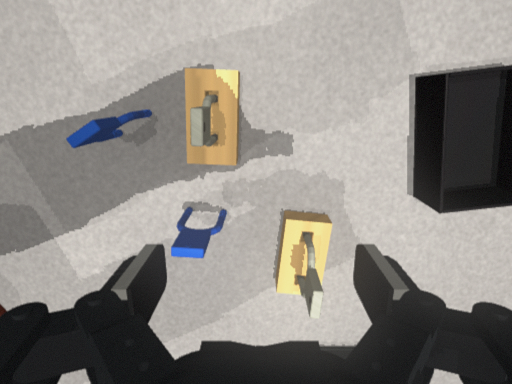

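The upper block (212,115) is the one at world (441,262). The lower block (305,255) is the one at (523,87). Next I'll measure the leg spacing in enlarged crops.

```bash
python3 - <<'E'
import cv2,numpy as np
s=cv2.imread("pics/w1_raw.png")
a=cv2.resize(s[60:175,170:260],None,fx=4.4,fy=4.4,interpolation=cv2.INTER_CUBIC)
b=cv2.resize(s[205:320,265:355],None,fx=4.4,fy=4.4,interpolation=cv2.INTER_CUBIC)
cv2.imwrite("pics/w1c.png",np.hstack([a,b]));print(a.shape)
E
```

```text
(506, 396, 3)
```

View pics/w1c.png

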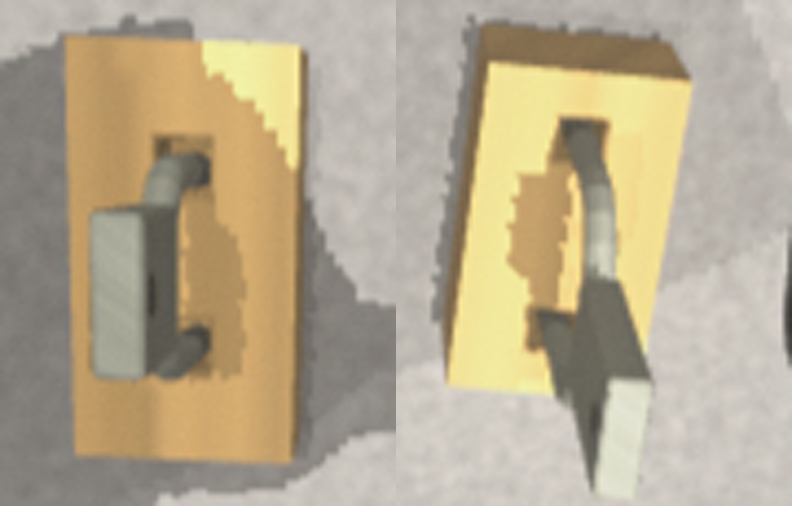

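Left (narrow): the legs span about 180 px against the 98 mm block's 420 px, so about 42 mm. Right (wide): about 193 px against 312 px, so about 60 mm. The narrow U-bolt is therefore the one in the block at (441,262), which agrees with the network. Next I'll find its tab pose.

```bash
python3 - <<'E'
from h import *
m=dict(np.load("pics/w1.npz"))
f=lambda x,y:(170+x/4.4-.4,60+y/4.4-.4)
def rep(n,pts,z):
    Q=np.array([onz(m,f(*p),z) for p in pts]);e=(Q[0]+Q[1]-Q[2]-Q[3])/2;g=(Q[1]+Q[2]-Q[0]-Q[3])/2
    print(n,Q.mean(0).round(1),"len",np.linalg.norm(e).round(1),"w",np.linalg.norm(g).round(1),"yaw y",np.degrees(np.arctan2(e[1],e[0])).round(1),"yaw x",np.degrees(np.arctan2(g[1],g[0])).round(1))
rep("block",[(65,35),(301,45),(292,462),(77,452)],30)
rep("tab",[(92,210),(145,209),(147,378),(95,380)],118)
s=telemetry.read_state();print(s["joints"])
E
```

```text
block [442.  266.9  30. ] len 97.5 w 53.8 yaw y 80.7 yaw x -9.6
tab [443.1 265.9 118. ] len 30.0 w 9.4 yaw y 80.6 yaw x -5.5
[ 2.72942999e-01  3.01599992e-01 -1.37854586e-01  1.13123674e+00
 -1.98864678e-05  1.96623452e+00]
```

>>> {"method": "jog_arm", "body": {"steps": [[[25,-25,0],2.4],[[48.5,-50,0],2.4],[[48.5,-50,40],2.4],[[48.5,-50,75],2.4],[[48.5,-50,75],2.4],[[48.5,-50,75],2.4]], "grip": 0.5, "force": 60}}

```text
time: 3.22
tool_pos: [444.0, 266.1, 157.5]
eef_rot: [[0.164, 0.986, 0.001], [0.986, -0.164, 0.0], [0.001, 0.001, -1.0]]
wrist_force: [-0.3, -0.1, 0.8]
gripper_width: 0.5
```

```bash
python3 - <<'E'
from h import *
m=snap("wrist","w2")
snap("side","s2",(230,200,360,380),3)
E
```

```text
(no output)
```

View pics/w2.png

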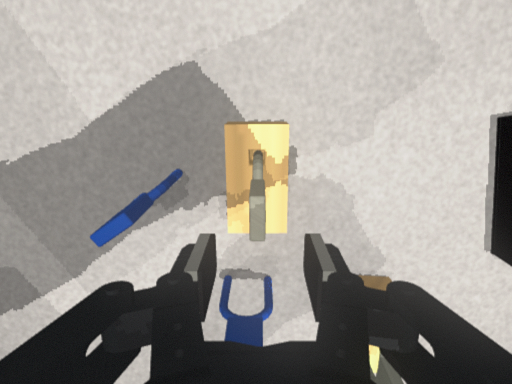

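View pics/s2.png

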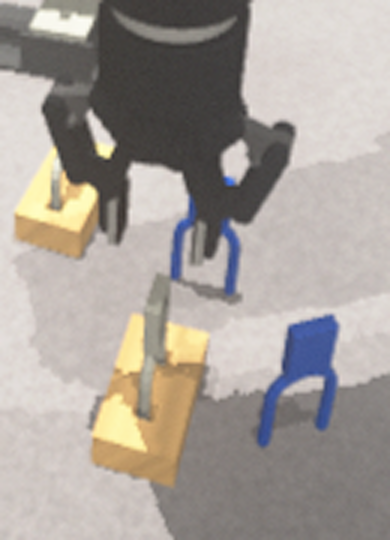

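```bash
python3 - <<'E'
from h import *
m=dict(np.load("pics/w2.npz"));im=cv2.imread("pics/w2_raw.png")
a=np.radians(-9.5);X=np.array([np.cos(a),np.sin(a),0]);Y=np.array([-X[1],X[0],0])
c=np.array([442.7,266.4,0])
P=[c+X*sx*5+Y*sy*15+[0,0,z] for z in(118,78) for sx,sy in((1,1),(1,-1),(-1,-1),(-1,1))]
p=proj(m,P);print(p.round(1).tolist())
im=cv2.resize(im[110:250,200:320],None,fx=4,fy=4,interpolation=cv2.INTER_CUBIC)
for k in (0,4): cv2.polylines(im,[np.int32((p[k:k+4]-[200,110]+.4)*4)],True,(0,0,255) if k==0 else (0,255,0),1)
cv2.imwrite("pics/w2o.png",im)
E
```

```text
[[265.6, 194.6], [265.4, 240.5], [249.4, 240.5], [248.9, 194.6], [264.6, 178.0], [264.4, 217.0], [251.0, 217.1], [250.6, 178.0]]
```

View pics/w2o.png

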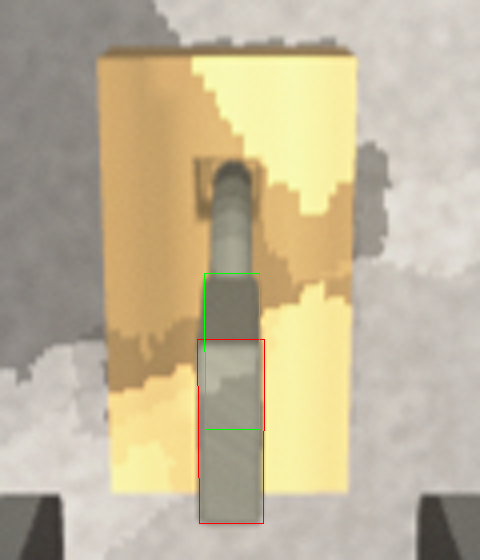

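The model overlay matches the tab to within about half a millimetre. Descending and gripping.

>>> {"method": "jog_arm", "body": {"steps": [[[0,-1,25],0],[[0,-1,50],0],[[0,-1,73],0],[[0,-1,73],0],[[0,-1,73],0]]}}

```text
time: 3.95
tool_pos: [443.3, 266.3, 84.6]
eef_rot: [[0.165, 0.986, 0.002], [0.986, -0.165, 0.001], [0.001, 0.002, -1.0]]
wrist_force: [-0.6, -0.5, 1.3]
gripper_width: 0.498
```

>>> {"method": "jog_arm", "body": {"steps": [[[0,0,0],0],[[0,0,0],0],[[0,0,0],0],[[0,0,0],0],[[0,0,0],0],[[0,0,0],0]], "grip": 1, "force": 80}}

```text
time: 4.7
tool_pos: [443.0, 266.2, 84.3]
eef_rot: [[0.165, 0.986, 0.001], [0.986, -0.165, 0.001], [0.001, 0.001, -1.0]]
wrist_force: [-1.4, -0.9, 6.0]
gripper_width: 0.109
```

>>> {"method": "jog_arm", "body": {"steps": [[[0,0,-6],0],[[0,0,-16],0],[[0,0,-30],0],[[0,0,-60],0],[[0,0,-95],0],[[0,0,-120],0],[[0,0,-130],0],[[0,0,-130],0],[[0,0,-130],0]]}}

```text
time: 5.82
tool_pos: [441.8, 265.7, 212.3]
eef_rot: [[0.165, 0.986, -0.002], [0.986, -0.165, -0.001], [-0.001, -0.001, -1.0]]
wrist_force: [-1.2, 0.4, -1.7]
gripper_width: 0.105
```

```bash
python3 - <<'E'
from h import *
snap("wrist","w3")
snap("side","s3",(200,120,360,340),2.6)
E
```

```text
(no output)
```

View pics/w3.png

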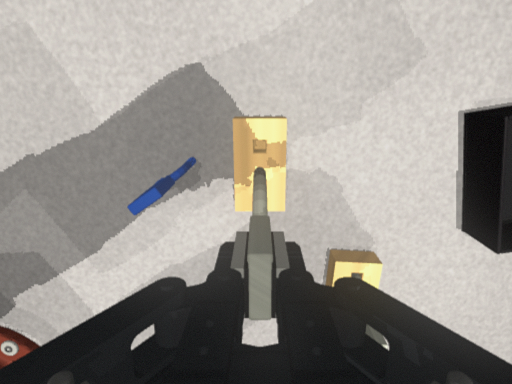

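View pics/s3.png

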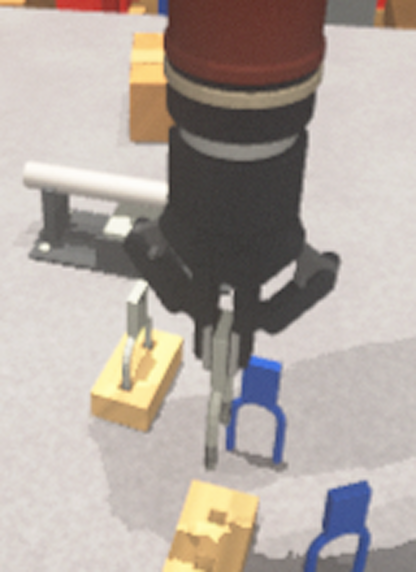

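>>> {"method": "jog_arm", "body": {"steps": [[[-5,2,-20],0],[[-40,17,-40],0],[[-85,35,-40],-1],[[-130,54,-40],-2],[[-175,73,-40],-2.3],[[-220,91,-40],-2.3],[[-265,110,-40],-2.3],[[-310,129,-40],-2.3],[[-355,147,-40],-2.3],[[-400,166,-40],-2.3],[[-425,176,-40],-2.3],[[-434,180,-40],-2.3]]}}

```text
time: 7.42
tool_pos: [548.3, -193.1, 252.2]
eef_rot: [[0.127, 0.992, -0.001], [0.992, -0.127, 0.001], [0.0, -0.001, -1.0]]
wrist_force: [-0.3, 0.4, -1.9]
gripper_width: 0.104
```

>>> {"method": "jog_arm", "body": {"steps": [[[0,0,0],0],[[0,0,0],0],[[0,0,0],0]]}}

```text
time: 7.8
tool_pos: [548.5, -190.8, 253.5]
eef_rot: [[0.124, 0.992, 0.0], [0.992, -0.124, 0.0], [0.0, 0.0, -1.0]]
wrist_force: [0.2, 0.3, -2.2]
gripper_width: 0.105
```

```bash
python3 - <<'E'
from h import *
snap("wrist","w4")
for q in ["plate","bracket"]: print(q,[(d["location"],round(d["confidence"],2)) for d in imaging.tip_of("wrist",q)])
E
```

```text
plate [([257.9, 96.7], 0.78)]
bracket [([258.6, 94.8], 0.79)]
```

View pics/w4.png

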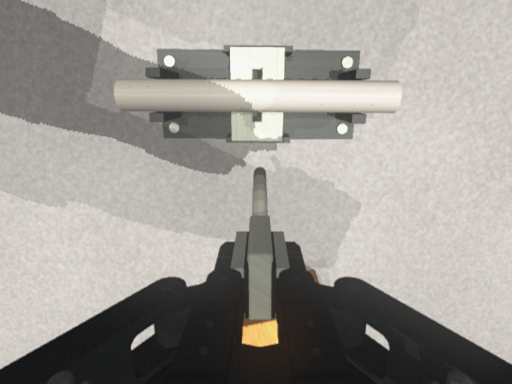

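```bash
python3 - <<'E'
import cv2
s=cv2.imread("pics/w4_raw.png")
cv2.imwrite("pics/w4a.png",cv2.resize(s[38:148,205:310],None,fx=5,fy=5,interpolation=cv2.INTER_CUBIC))
cv2.imwrite("pics/w4b.png",cv2.resize(s[40:145,110:410],None,fx=2.6,fy=2.6,interpolation=cv2.INTER_CUBIC))
E
```

```text
(no output)
```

View pics/w4a.png

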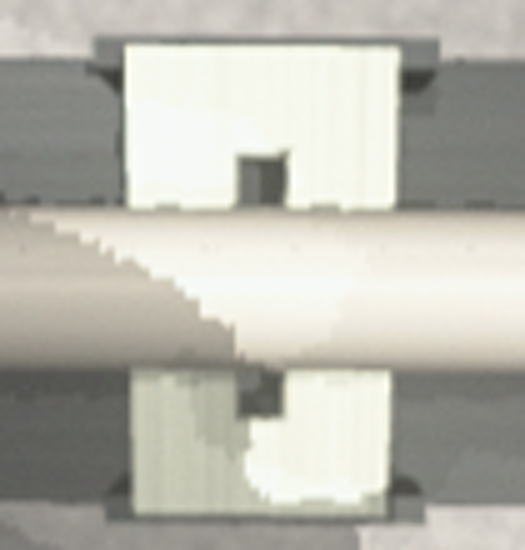

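View pics/w4b.png

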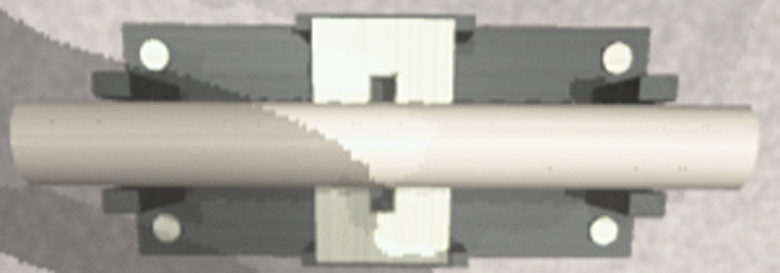

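```bash
python3 - <<'E'
from h import *
m=dict(np.load("pics/w4.npz"))
f=lambda x,y:(205+x/5-.4,38+y/5-.4)
O=lambda x,y,z=54:onz(m,f(x,y),z)
hu=O(262.5,155);hl=O(261,417)
pc=np.array([O(125,44),O(399,44),O(390,514),O(132,515)])
print("hole out edges",hu.round(1),hl.round(1),"sep",np.linalg.norm(hu-hl),"mid",((hu+hl)/2).round(1),"yaw",np.degrees(np.arctan2(*(hu-hl)[1::-1])))
e=(pc[0]+pc[1]-pc[2]-pc[3])/2;print("plate",pc.mean(0).round(1),np.linalg.norm(e),np.degrees(np.arctan2(e[1],e[0])),np.linalg.norm(pc[1]-pc[0]),np.linalg.norm(pc[2]-pc[3]))
g=lambda x,y:(110+x/2.6-.3,40+y/2.6-.3)
L=lambda a,b:(onz(m,g(*a),b))
b=np.array([L(p,6) for p in[(154,56),(618,57),(604,230),(167,228)]]);print("bolts",b.round(1).tolist(),b.mean(0).round(1),np.degrees(np.arctan2(*((b[1]+b[2]-b[0]-b[3])[1::-1]))))
# post axis: silhouettes at z~82
for z in(81,):
  q=[L(p,z) for p in[(12,100),(755,105),(755,189),(12,186)]];q=np.array(q);d=q[1]+q[2]-q[0]-q[3];print("post",q.mean(0).round(1),np.degrees(np.arctan2(d[1],d[0])),np.linalg.norm(d)/2)
s=telemetry.read_state();print(s["tool_pos"],s["time"],s["wrist_force"])
E
```

```text
hole out edges [558.2 -93.7  54. ] [ 551.3 -144.8   54. ] sep 51.55734371859968 mid [ 554.7 -119.3   54. ] yaw 82.32513312437813
plate [ 554.7 -119.2   54. ] 92.47415188815725 82.53610012920637 53.99579710691 55.090413892738866
bolts [[459.8, -69.8, 6.0], [661.1, -95.6, 6.0], [651.1, -169.6, 6.0], [450.5, -143.4, 6.0]] [ 555.6 -119.6    6. ] -7.382632090743465
post [ 555.2 -119.6   81. ] -7.489771350333252 270.2708173598072
[ 548.56988686 -191.25031758  253.50095103] 7.95 [ 0.39794002  0.53159024 -2.58557404]
```

```bash
python3 - <<'E'
from h import *
m=dict(np.load("pics/w4.npz"));im=cv2.imread("pics/w4_raw.png")
tp=np.array([548.57,-191.25,253.5]);X=np.array([.992,-.124,0]);Y=np.array([.124,.992,0])
fz=tp[2]-78.3
seg=[[tp*[1,1,0]+Y*(sy)+X*sx+[0,0,fz+z] for sx,sy,z in l] for l in [[(-5,15,112),(5,15,112),(5,-15,112),(-5,-15,112)],[(-4,25,0),(4,25,0),(4,17,0),(-4,17,0)],[(-5,15,72),(5,15,72),(5,15,112),(-5,15,112)]]]
out=cv2.resize(im[150:340,210:310],None,fx=3.1,fy=3.1,interpolation=cv2.INTER_CUBIC)
raw=out.copy()
for l in seg: 
    p=proj(m,np.array(l));print(p.round(1).tolist());cv2.polylines(out,[np.int32((p-[210,150]+.4)*3.1)],True,(0,0,255),1)
cv2.imwrite("pics/w4c.png",np.hstack([out,raw]))
E
```

```text
[[246.7, 253.8], [273.1, 253.8], [272.3, 320.6], [247.6, 320.6]]
[[254.1, 165.4], [265.4, 165.4], [265.4, 176.4], [254.2, 176.4]]
[[249.8, 215.6], [269.9, 215.5], [273.1, 253.8], [246.7, 253.8]]
```

View pics/w4c.png

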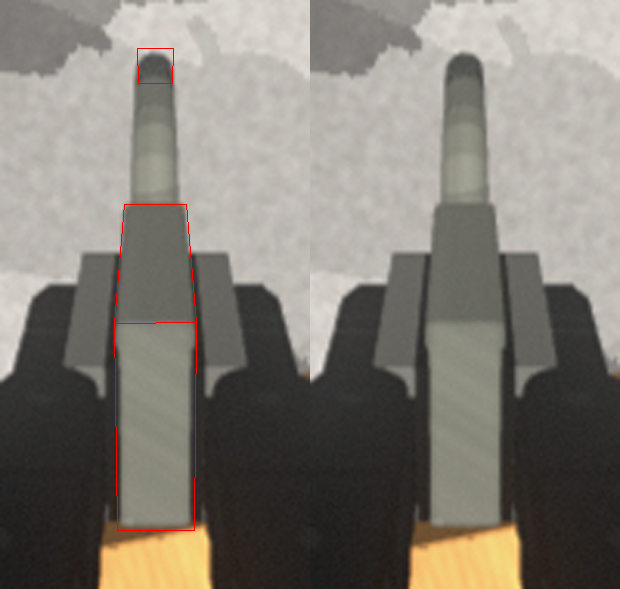

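>>> {"method": "jog_arm", "body": {"steps": [[[24,-1,0],0.4],[[48,-2,0],0.4],[[68,-2.7,15],0.4],[[72.2,-2.7,35],0.4],[[72.2,-2.7,55],0.4],[[72.2,-2.7,70],0.4],[[72.2,-2.7,70],0.4],[[72.2,-2.7,70],0.4],[[72.2,-2.7,70],0.4]]}}

```text
time: 9.07
tool_pos: [555.4, -120.1, 184.1]
eef_rot: [[0.132, 0.991, 0.001], [0.991, -0.132, -0.0], [-0.0, 0.001, -1.0]]
wrist_force: [0.3, 0.1, -2.1]
gripper_width: 0.11
```

```bash
python3 - <<'E'
from h import *
s=telemetry.read_state();print(s["tool_pos"],s["eef_rot"].round(4).tolist())
snap("wrist","w5");snap("side","s5",(190,120,320,250),4)
snap("top","t5")
E
```

```text
[ 555.35855849 -120.08359631  184.10134867] [[0.132, 0.9913, 0.0013], [0.9913, -0.132, -0.0005], [-0.0003, 0.0013, -1.0]]
```

View pics/w5.png

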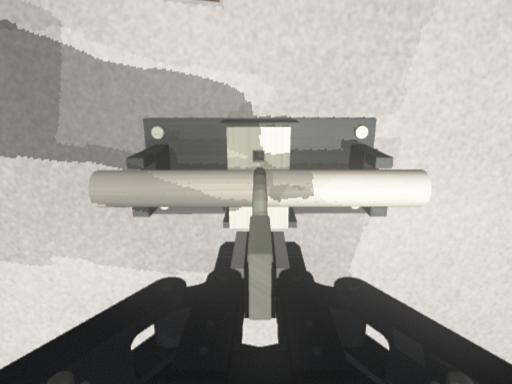

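View pics/s5.png

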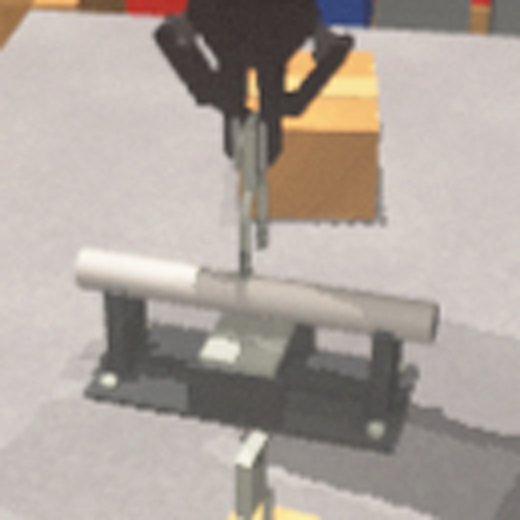

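```bash
python3 - <<'E'
import cv2
s=cv2.imread("pics/w5_raw.png")
cv2.imwrite("pics/w5a.png",cv2.resize(s[115:235,205:315],None,fx=5,fy=5,interpolation=cv2.INTER_CUBIC))
E
```

```text
(no output)
```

View pics/w5a.png

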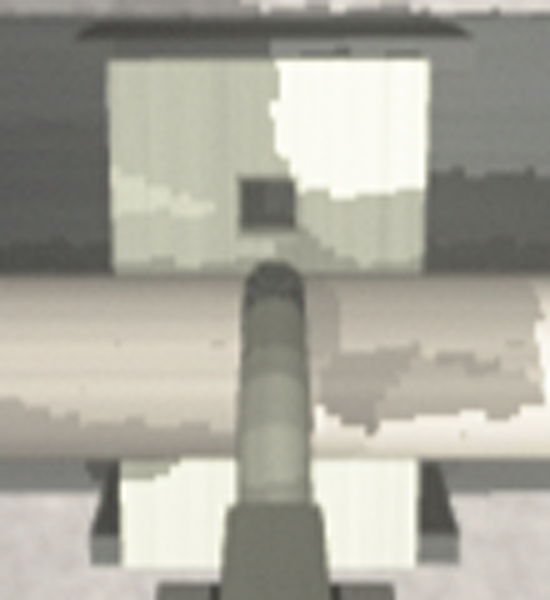

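```bash
python3 - <<'E'
from h import *
m=dict(np.load("pics/w5.npz"))
f=lambda x,y:(205+x/5-.4,115+y/5-.4)
O=lambda x,y,z=54:onz(m,f(x,y),z)
Y=np.array([.131,.991,0]);X=np.array([.991,-.131,0])
tp=np.array([555.36,-120.08,0])
for n,q,off in[("hole ctr",O(268,204),21),("plate",(O(108,60)+O(430,60)+O(420,567)+O(121,567))/4,0)]:
    d=q-off*Y-tp;print(n,"rel TCP x",d@X,"y",d@Y)
h=O(240,177),O(296,177),O(240,231);print(np.linalg.norm(h[1]-h[0]),np.linalg.norm(h[2]-h[0]))
l=O(275,262,105.8)-tp;print("leg outer end rel",l@X,l@Y)
p=[O(10,277,82),O(540,277,82),O(540,458,82),O(10,458,82)]
d=np.mean(p,0)-tp;print("post",d@Y,[round((q-tp)@Y,1) for q in p])
E
```

```text
hole ctr rel TCP x -1.0026044450706386 y 1.1370871957293065
plate rel TCP x -0.7658180968651982 y 0.5034666569414024
9.613568184932854 9.416041442643989
leg outer end rel 0.15008412918225117 23.33344230918494
post 0.6470959155255231 [np.float64(15.8), np.float64(15.6), np.float64(-14.5), np.float64(-14.3)]
```

>>> {"method": "jog_arm", "body": {"steps": [[[0.6,-0.5,0],0],[[1.2,-0.9,3],0],[[1.2,-0.9,6],0],[[1.2,-0.9,9],0],[[1.2,-0.9,12],0],[[1.2,-0.9,12],0],[[1.2,-0.9,12],0]]}}

```text
time: 10.1
tool_pos: [554.2, -118.5, 171.4]
eef_rot: [[0.132, 0.991, 0.0], [0.991, -0.132, -0.0], [-0.0, 0.0, -1.0]]
wrist_force: [-1.2, 0.4, -2.1]
gripper_width: 0.106
```

>>> {"method": "jog_arm", "body": {"steps": [[[0,0,3],0],[[0,0,6],0],[[0,0,9],0],[[0,0,9],0]]}}

```text
time: 10.6
tool_pos: [553.9, -118.4, 161.9]
eef_rot: [[0.132, 0.991, -0.001], [0.991, -0.132, 0.0], [0.0, -0.001, -1.0]]
wrist_force: [-0.1, -1.0, -1.8]
gripper_width: 0.106
```

>>> {"method": "jog_arm", "body": {"steps": [[[0,0,3],0],[[0,0,6],0],[[0,0,9],0],[[0,0,9],0]]}}

```text
time: 11.1
tool_pos: [553.9, -118.5, 153.0]
eef_rot: [[0.132, 0.991, -0.001], [0.991, -0.132, 0.0], [0.0, -0.001, -1.0]]
wrist_force: [0.3, 0.5, -1.6]
gripper_width: 0.103
```

>>> {"method": "jog_arm", "body": {"steps": [[[0,0,3],0],[[0,0,6],0],[[0,0,9],0],[[0,0,9],0]]}}

```text
time: 11.6
tool_pos: [553.9, -118.4, 144.0]
eef_rot: [[0.132, 0.991, -0.0], [0.991, -0.132, 0.0], [0.0, -0.001, -1.0]]
wrist_force: [-0.3, -0.4, -1.6]
gripper_width: 0.101
```

```bash
python3 - <<'E'
from h import *
s=telemetry.read_state();print(s["tool_pos"],s["wrist_force"],s["torque"],s["eef_rot"].round(4).tolist())
snap("wrist","w6",(190,80,330,220),4);snap("side","s6",(200,140,310,240),5)
E
```

```text
[ 553.92831452 -118.44832343  144.01088587] [-0.25661599 -0.39259721 -1.64518749] [-0.02284967  0.01860716 -0.00829017] [[0.1318, 0.9913, -0.0005], [0.9913, -0.1318, 0.0001], [0.0001, -0.0005, -1.0]]
```

View pics/w6.png

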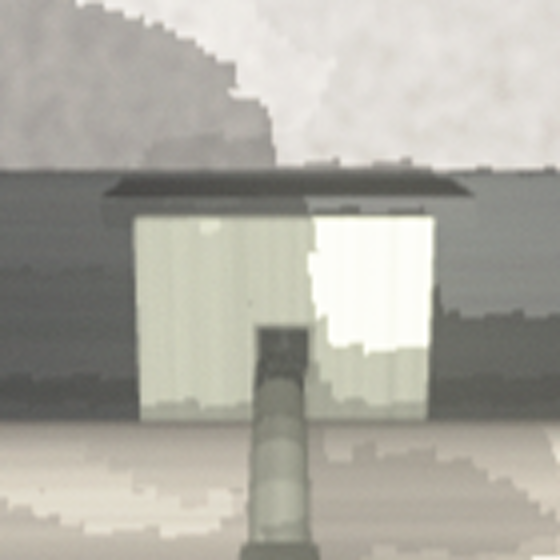

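View pics/s6.png

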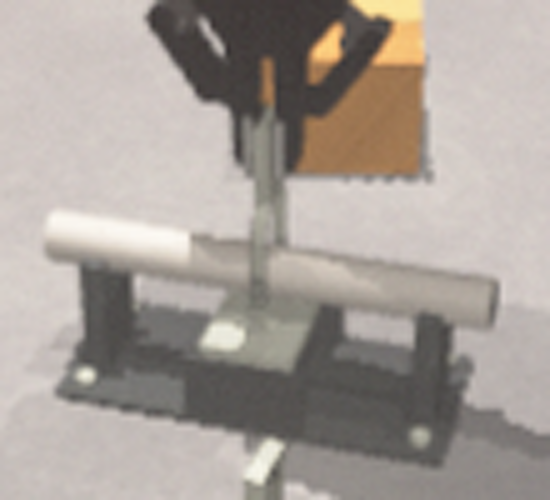

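```bash
python3 - <<'E'
from h import *
m=dict(np.load("pics/w6.npz"))
f=lambda x,y:(190+x/4-.4,80+y/4-.4)
O=lambda x,y,z=54:onz(m,f(x,y),z)
Y=np.array([.131,.991,0]);X=np.array([.991,-.131,0])
tp=np.array([553.93,-118.45,0])
q=O(282,327)-tp;print("hole outer",q@X,q@Y)
pl=(O(135,216)+O(434,216))/2-tp;print("plate edge",pl@X,pl@Y-46)
for c in (256,304): l=O(c,380,66)-tp;print("leg",l@X)
l=O(280,345,66)-tp;print(l@Y)
E
```

```text
hole outer 0.37376769066396914 25.05095991381024
plate edge 0.86183940567636 -0.6108353380926346
leg -4.262626721605349
leg 4.254547662393268
24.25533742388035
```

>>> {"method": "jog_arm", "body": {"steps": [[[-0.3,0.4,3],0],[[-0.3,0.4,6],0],[[-0.3,0.4,9],0],[[-0.3,0.4,9],0]]}}

```text
time: 12.2
tool_pos: [554.2, -118.8, 135.0]
eef_rot: [[0.132, 0.991, -0.001], [0.991, -0.132, 0.0], [0.0, -0.001, -1.0]]
wrist_force: [-0.0, -0.3, -1.9]
gripper_width: 0.107
```

>>> {"method": "jog_arm", "body": {"steps": [[[0,0,1],0],[[0,0,2],0],[[0,0,3],0],[[0,0,4],0],[[0,0,4],0]]}}

```text
time: 12.82
tool_pos: [554.4, -118.8, 131.2]
eef_rot: [[0.132, 0.991, -0.0], [0.991, -0.132, 0.0], [0.0, -0.0, -1.0]]
wrist_force: [-0.2, -0.4, -1.7]
gripper_width: 0.103
```

>>> {"method": "jog_arm", "body": {"steps": [[[0,0,1],0],[[0,0,2],0],[[0,0,3],0],[[0,0,3],0]]}}

```text
time: 13.32
tool_pos: [554.4, -118.8, 128.2]
eef_rot: [[0.132, 0.991, -0.0], [0.991, -0.132, 0.0], [0.0, -0.0, -1.0]]
wrist_force: [-0.2, 0.7, -1.8]
gripper_width: 0.106
```

>>> {"method": "jog_arm", "body": {"steps": [[[0,0,1],0],[[0,0,2],0],[[0,0,3],0],[[0,0,4],0],[[0,0,4],0]]}}

```text
time: 13.95
tool_pos: [554.4, -118.9, 124.2]
eef_rot: [[0.132, 0.991, -0.0], [0.991, -0.132, 0.0], [0.0, -0.0, -1.0]]
wrist_force: [-0.2, 0.5, -1.7]
gripper_width: 0.101
```

No contact force, and the leg ends are about 8 mm below the plate's top. The legs are in the holes.

>>> {"method": "jog_arm", "body": {"steps": [[[0,0,2],0],[[0,0,4],0],[[0,0,6],0],[[0,0,8],0],[[0,0,10],0],[[0,0,10],0]]}}

```text
time: 14.7
tool_pos: [554.4, -118.8, 114.1]
eef_rot: [[0.132, 0.991, -0.0], [0.991, -0.132, 0.0], [0.0, -0.0, -1.0]]
wrist_force: [-0.0, 0.2, -2.4]
gripper_width: 0.106
```

>>> {"method": "jog_arm", "body": {"steps": [[[0,0,1],0],[[0,0,2],0],[[0,0,3],0],[[0,0,4],0],[[0,0,4],0]]}}

```text
time: 15.32
tool_pos: [554.4, -118.9, 110.2]
eef_rot: [[0.132, 0.991, -0.0], [0.991, -0.132, 0.0], [0.0, -0.0, -1.0]]
wrist_force: [-0.2, 0.2, -2.3]
gripper_width: 0.101
```

>>> {"method": "jog_arm", "body": {"steps": [[[0,0,1],0],[[0,0,2],0],[[0,0,3],0],[[0,0,4],0],[[0,0,4],0]]}}

```text
time: 15.95
tool_pos: [554.6, -118.9, 107.0]
eef_rot: [[0.132, 0.991, 0.001], [0.991, -0.132, -0.0], [-0.0, 0.001, -1.0]]
wrist_force: [-1.7, 0.6, 5.8]
gripper_width: 0.104
```

>>> {"method": "jog_arm", "body": {"steps": [[[0,0,0.5],0],[[0,0,1],0],[[0,0,1],0]]}}

```text
time: 16.32
tool_pos: [554.7, -118.9, 106.1]
eef_rot: [[0.132, 0.991, 0.001], [0.991, -0.132, -0.0], [-0.0, 0.001, -1.0]]
wrist_force: [-2.1, 0.1, 5.7]
gripper_width: 0.103
```

>>> {"method": "jog_arm", "body": {"steps": [[[0,0,0.5],0],[[0,0,1],0],[[0,0,1],0]]}}

```text
time: 16.7
tool_pos: [554.6, -118.9, 105.0]
eef_rot: [[0.132, 0.991, 0.001], [0.991, -0.132, -0.0], [-0.0, 0.001, -1.0]]
wrist_force: [-2.2, 0.1, 5.4]
gripper_width: 0.11
```

>>> {"method": "jog_arm", "body": {"steps": [[[0,0,0.5],0],[[0,0,1],0],[[0,0,1],0]]}}

```text
time: 17.08
tool_pos: [554.6, -118.9, 104.0]
eef_rot: [[0.132, 0.991, 0.001], [0.991, -0.132, -0.0], [-0.0, 0.001, -1.0]]
wrist_force: [-2.5, 0.8, 5.5]
gripper_width: 0.106
```

The post is moving at about 8 N. I'll continue until it meets the solid stop.

>>> {"method": "jog_arm", "body": {"steps": [[[0,0,0.5],0],[[0,0,1],0],[[0,0,1],0]]}}

```text
time: 17.45
tool_pos: [554.6, -118.9, 103.0]
eef_rot: [[0.132, 0.991, 0.001], [0.991, -0.132, -0.0], [-0.0, 0.001, -1.0]]
wrist_force: [-2.1, 0.2, 6.1]
gripper_width: 0.106
```

>>> {"method": "jog_arm", "body": {"steps": [[[0,0,0.5],0],[[0,0,0.5],0],[[0,0,0.5],0]]}}

```text
time: 17.82
tool_pos: [554.7, -118.9, 102.6]
eef_rot: [[0.132, 0.991, 0.001], [0.991, -0.132, -0.0], [-0.0, 0.001, -1.0]]
wrist_force: [-2.5, 0.3, 5.7]
gripper_width: 0.108
```

>>> {"method": "jog_arm", "body": {"steps": [[[0,0,0.5],0],[[0,0,0.5],0],[[0,0,0.5],0]]}}

```text
time: 18.2
tool_pos: [554.7, -118.9, 102.2]
eef_rot: [[0.132, 0.991, 0.001], [0.991, -0.132, -0.0], [-0.0, 0.001, -1.0]]
wrist_force: [-3.4, 0.6, 8.3]
gripper_width: 0.104
```

>>> {"method": "jog_arm", "body": {"steps": [[[0,0,0.5],0],[[0,0,0.5],0],[[0,0,0.5],0]]}}

```text
time: 18.58
tool_pos: [554.7, -118.9, 102.1]
eef_rot: [[0.132, 0.991, 0.001], [0.991, -0.132, -0.0], [-0.0, 0.001, -1.0]]
wrist_force: [-3.8, 1.5, 12.9]
gripper_width: 0.101
```

>>> {"method": "jog_arm", "body": {"steps": [[[0,0,0.5],0],[[0,0,0.5],0],[[0,0,0.5],0]]}}

```text
time: 18.95
tool_pos: [554.8, -119.0, 102.1]
eef_rot: [[0.132, 0.991, 0.001], [0.991, -0.132, -0.001], [-0.0, 0.001, -1.0]]
wrist_force: [-5.5, 1.6, 17.2]
gripper_width: 0.106
```

Solid stop reached: height is steady at 102.1 while force rises to 17 N. I'll relieve the load, release and retreat.

>>> {"method": "jog_arm", "body": {"steps": [[[0,0,-0.8],0],[[0,0,-1.5],0],[[0,0,-1.5],0]]}}

```text
time: 19.32
tool_pos: [554.6, -118.9, 102.2]
eef_rot: [[0.132, 0.991, 0.0], [0.991, -0.132, -0.0], [-0.0, 0.001, -1.0]]
wrist_force: [-2.1, 0.6, 6.4]
gripper_width: 0.106
```

>>> {"method": "jog_arm", "body": {"steps": [[[0,0,0],0],[[0,0,0],0],[[0,0,0],0],[[0,0,0],0],[[0,0,0],0]], "grip": 0.5}}

```text
time: 19.95
tool_pos: [554.5, -118.9, 101.8]
eef_rot: [[0.132, 0.991, -0.0], [0.991, -0.132, 0.0], [0.0, -0.0, -1.0]]
wrist_force: [0.3, 0.8, 0.5]
gripper_width: 0.502
```

```bash
python3 - <<'E'
from h import *
s=telemetry.read_state();print(s["tool_pos"],s["wrist_force"],s["gripper_width"])
snap("wrist","w7")
E
```

```text
[ 554.45437426 -118.85668435  101.7531629 ] [0.31861727 0.77121858 0.54580236] 0.5016717259858383
```

View pics/w7.png

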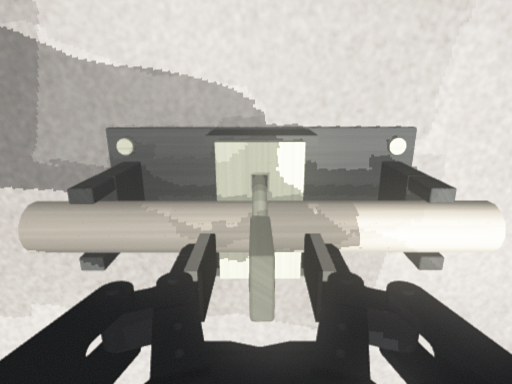

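Released. The tab stands free between the fingers at (261,270), so I'll retreat straight up.

>>> {"method": "jog_arm", "body": {"steps": [[[0,0,-15],0],[[0,0,-40],0],[[0,0,-80],0],[[0,0,-120],0],[[-30,0,-140],0],[[-70,0,-140],0],[[-70,0,-140],0],[[-70,0,-140],0]]}}

```text
time: 21.0
tool_pos: [545.2, -187.9, 242.3]
eef_rot: [[0.132, 0.991, 0.0], [0.991, -0.132, 0.0], [0.0, 0.0, -1.0]]
wrist_force: [-0.8, -0.6, 0.9]
gripper_width: 0.5
```

```bash
python3 - <<'E'
from h import *
s=telemetry.read_state();print(s["time"],s["tool_pos"],s["wrist_force"])
snap("side","s8",(190,140,340,340),2.8)
m=snap("wrist","w8",(150,20,370,170),3.5)
print([(d["location"],d["confidence"]) for d in imaging.tip_of("wrist","ubolt_grip")])
a=np.array([554.6,-118.9,0]);print(proj(m,[a+[0,0,24+112],a+[0,0,119]]))
E
```

```text
21.0 [ 545.17320051 -187.9225391   242.29958726] [-0.75114322 -0.61660418  0.89714322]
[([260.0, 99.5], 0.87)]
[[259.80422342  98.94283051]
 [259.79501197  98.70012429]]
```

View pics/s8.png

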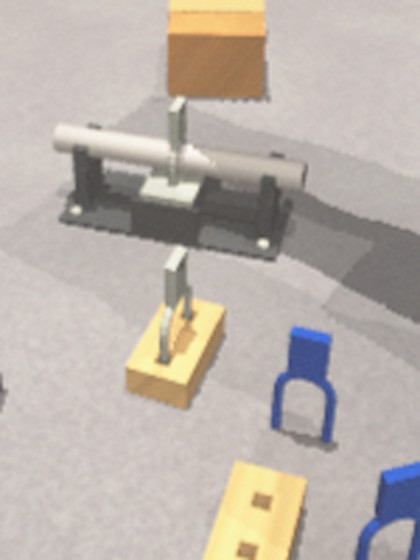

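View pics/w8.png

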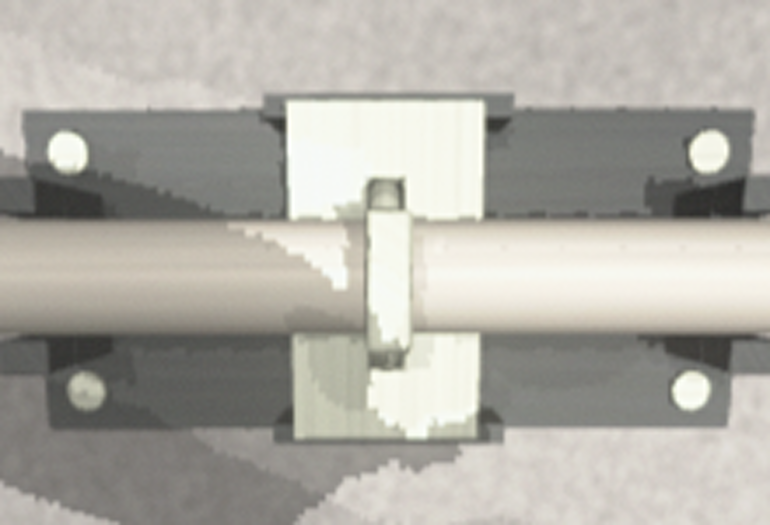

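The U-bolt sits upright and square on the post, with its legs in the holes. Its tab is at wrist (260,99.5) against a predicted (259.8,98.9). The wide U-bolt still stands in its block. Handing in.

```bash
python3 -c "
from workcell import order
print(order.close_job())"
```

```text
the job is handed in; nothing more can be done
None
```

I put the narrow U-bolt over the post and through the plate's holes, pressed the post home, let go, and handed the job in at about 21 s of the 72 s allowed. No verdict is reported.

- **Choosing the U-bolt:** I picked it by leg spacing in the wrist picture, about 42 mm against about 60 mm for the wide one. I left the blue look-alikes alone.
- **Finding the holes:** The wrist camera put them within about 1 mm of the stand's middle. The legs went in with no contact force I could feel.
- **Pressing home:** The post moved at about 8 N and met the solid stop with the TCP at 102.1 mm (102.3 expected). That puts the leg ends near 24 mm. The last reading while pressing was 17 N, about 19 N net of the U-bolt's weight.
- **Last checks:** After release the wrist force was near zero. The final pictures show the U-bolt upright and square, with its tab within 1 px of where it should be. The wide U-bolt is still in its block, and the arm is clear.

I judged the post's height only from the tool's height and the stop in the force, and did not measure it on its own. I did not measure the bin and carton again at the end, but the arm never went near them. No check failed; the small 1 mm differences between pictures were within calibration.

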